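Meter two spacers out of the scoop

TASK

Two spacers are wanted for the next suction cup. Pick up the blue metering scoop by its black post with all four spacers aboard, tip it over the steel parts dish until exactly two of them have slid into the dish, and stand the scoop, with the other two still in its channel, upright back on its rubber mat. Do not touch the spacers with the gripper, and leave the dish and the other things on the table where they are.

Things in the scene. Friction and masses are not known exactly. Their poses are not given: they have to be found in the camera images.
- scoop: Loose blue scoop, about 0.3 kg (varies), 139 x 52 x 96 mm. Origin: in the underside of its base (x -47 to +75 mm), z up. A straight open-topped channel along x, 30 mm wide, 3 mm side walls with tops 34 mm up, holds the spacers; closed by a 36 mm high wall at its back (x = +50 to +54 mm), open at the lip at its -x end, where spacers slide out when it is tipped lip-down.
- scoop_lip (a point): Middle of the floor's edge at the scoop's lip: x = -64 mm, 12 mm above the underside. Friction is not known: by lip-down tip angle the first spacer slides out at about 11 to 22 degrees, the second at 20 to 31, the third at 29 to 40. They slide, not roll; the load on the wrist drops about 0.5 N as each leaves.
- scoop_post (a point): On the axis of the upright black grip post, 78 mm above the scoop's underside, at x = +63 mm. The post is square, 18 x 18 mm (sides along the scoop's x and y), top 96 mm above the underside, free on all sides from 36 mm up.
- scoop_channel (a point): Middle of the channel: x = -7 mm, 22 mm above the underside. The aluminium floor is bowed: four flat 29 mm facets, one spacer on each, sloping down to the lip by 14, 5, -4, -13 degrees counted from the lip (scoop level), so tipping frees the spacers one by one, about 9 degrees apart. A spacer is in the scoop if its origin is within 64 mm of this point, between the walls.
- spacer_1: Steel spacer collar, 26 mm diameter, 14 mm high, 9 mm bore, 50 g, lying flat in the scoop's channel, number 1 of four from the lip (nearest the lip, slides out first). Origin at the centre of its underside, z along its axis. They lie single file and cannot pass each other.
- spacer_2: Steel spacer collar, 26 mm diameter, 14 mm high, 9 mm bore, 50 g, lying flat in the scoop's channel, number 2 of four from the lip (slides out second). Origin at the centre of its underside, z along its axis. They lie single file and cannot pass each other.
- spacer_3: Steel spacer collar, 26 mm diameter, 14 mm high, 9 mm bore, 50 g, lying flat in the scoop's channel, number 3 of four from the lip (must stay in the scoop). Origin at the centre of its underside, z along its axis. They lie single file and cannot pass each other.
- spacer_4: Steel spacer collar, 26 mm diameter, 14 mm high, 9 mm bore, 50 g, lying flat in the scoop's channel, number 4 of four from the lip (against the back, must stay in the scoop). Origin at the centre of its underside, z along its axis. They lie single file and cannot pass each other.
- dish: Loose round steel parts dish, 111 mm across the rim, flat inner floor about 80 mm across at 2 mm height, sloping wall to the rim at 24 mm; 0.3 kg. Origin at the centre of its underside.
- mat: Fixed black rubber mat on the table, 180 x 110 mm (x, y), 3 mm thick, the scoop's parking place. Origin at the centre of its underside. Mat and dish may change places from run to run. A fixed orange machine, over 150 mm high, bounds the work on the right (beyond about y = -0.32 m, and behind about x = 0.65 m where y is below -0.2 m): keep the gripper clear of it.
- tape_measure: Loose bystander: yellow tape measure, 36 x 80 x 62 mm high; leave alone. Origin under its centre.
- bellows_cup: Loose bystander: orange-red bellows suction cup, 62 mm across, 48 mm high; leave alone. Origin under its centre.
- threadlock_bottle: Loose bystander: small red bottle, 24 x 36 x 92 mm high; leave alone. Origin under its centre.
Mind the look-alikes: they are no part of the job. Leave any green or orange look-alike of the spacer_2 alone.

How it is judged:
By the outcome, as a careful person would: the job done as asked, in the order asked, and still so for the second after the job is handed in, with the robot touching nothing.
It also fails if it takes over 70 s, if anything falls off the work surface, if the arm or the gripper's body presses on something with over 40 N, if the wrist force passes 120 N, or if a joint passes its speed limit or range.

ROBOT

A 6-joint arm with a two-finger parallel gripper is mounted at the origin on a cart in front of the work surface, level with it; the furniture and walls round the work are solid. World frame = base frame: x ahead of the robot, y to its left, z up, the work surface at z = 0. Lengths are in m, angles in rad, forces in N, time in s.
With the tool pointing down it reaches from about 0.3 to 0.775 m from the base axis. Payload 14.6 kg.
Tool frame: the origin (TCP) lies on the centre line of the jaws, within the pads' length; the fingertips stand 17 mm ahead of it and the grasp point (between the pads) lies 2 mm behind it; z points along the fingers, x is the direction in which the jaws open and shut, and the axes are right-handed (so a half turn about z gives the same grasp; the last joint's range is limited). The gripper opens to 94 mm and grips with 3 to 60 N. Pads are 16 mm wide; open, the fingers measure 119 mm over their backs; the gripper's body (75 mm by 177 mm) begins 78 mm behind the grasp point.
Start: joints at [1.069, 0.3, 1.521, -0, 1.321, -0.067], TCP at [0.232, 0.499, 0.222] pointing down, gripper open.
Joint ranges: [-3.03, 3.03], [-0.79, 2.21], [0.23, 2.52], [-1.04, 4.18], [0, 3.07], [-2.55, 2.55]. Speed limits (rad/s): [2.22, 2.22, 2.57, 3.14, 3.14, 3.14].

INTERFACE

Orientations are given as [roll, pitch, yaw] about the fixed x, y, z axes, in that order (R = Rz(yaw) Ry(pitch) Rx(roll)).
In Python, from station import ctrl gives the robot as it stands. The module is installed in compiled form; this text tells all that it offers.
- The arm moves only by the tool drive_tool, never from a script. Its argument "increments" is a list of rows, each a list of 3 entries, a list of its own where there are three numbers: the turn, a rotation vector about the tool's x, y, z in degrees, then the shift along the tool's x, y, z in mm, then the opening, from 0 (shut) to 1 (fully open). In form: [[[ax, ay, az], [dx, dy, dz], hand], ...]. A call has 1 to 20 rows; each row shifts and turns the commanded pose from where the row before left it, along the tool's axes as they then stand; what a row does not reach is not made up. A row lasts 1/8 s, in which the tool goes at most 62.5 mm and 10.7 degrees, less where a joint would pass 70% of its speed; a pose out of reach is approached as far as the arm can. A call with a gripper value outside its range is refused whole. The fingers move at their own pace and stop on an object; "squeeze" is the grip in N (left out, the last holds). Time passes only in rows, so rows that do not move let the fingers close. It gives the time, the measured TCP pose, the force and the opening at its end, in the units of the state.
- ctrl.get_obs(): the state, without advancing time (a new reading comes with each control period).
- ctrl.camera(name): name is "scene" or "side" or "wrist"; returns the picture (384x512x3 uint8, red, green, blue); there is no depth.
- ctrl.calibration(name): a dict with "fx", "fy", "cx", "cy" (pixels), "k1" (the pictures are not rectified: a ray, as slopes to the right and down, at radius r is drawn at 1 + k1 r^2 times it, then the intrinsics apply), "rvec" (rotation vector, rad) and "tvec" (3), from world to camera coordinates, as OpenCV has them. Camera axes: x right, y down, z forward; pixel columns grow to the right and rows downward; lengths in m; the calibration is good to about 2 mm. A picture is of the moment at which its call begins: read the wrist's pose just before it. calibration takes no time and is no camera call; for the wrist camera it gives the pose at the moment of the call.
- ctrl.hand_in(): hands the job in, once; it reports no verdict.
The state is a dict: "time_s": time; "qpos": joint angles; "joint_vel": joint speeds; "tau": joint torques, N m; "ee_pos": TCP position; "eef_rot": TCP orientation; "force": force on the tool from outside, world axes, zero at the start; "moment": the same for the moment, N m; "grip_width": finger opening in m.
Only numpy, scipy, OpenCV 4.12 (cv2) and the standard library are available. Lean on these libraries where they do the work, as an engineer would, in place of code of your own. Each camera call takes 0.05 s, during which the arm holds its last target.

## Working session

There is one attempt and no reset: what is moved stays moved. The work goes in short steps, Python scripts to look and compute and a tool call to move; the robot and the scene stay as the last step left them, time stands still between calls to the robot, and variables do not carry over. Pictures are saved under pics/ and viewed, and the job is handed in when it is done.

Besides the shell and the picture viewer there is one more tool, called after "Call:" as name(argument=value, ...) on one line, values as JSON. drive_tool: Moves the arm, as the interface text tells. Its arguments: {"type":"object","properties":{"increments":{"type":"array"},"squeeze":{"type":"number"}},"required":["increments"]}

```bash
mkdir -p pics; cat > h.py <<'E'
import numpy as np, cv2
from station import ctrl
def snap(n,f):
    im=ctrl.camera(n); cv2.imwrite(f'pics/{f}.png',im[:,:,::-1]); return im
def ray(n,u,v,c=None):
    c=c or ctrl.calibration(n)
    K=np.array([[c['fx'],0,c['cx']],[0,c['fy'],c['cy']],[0,0,1.]])
    # solve distortion r' = r(1+k1 r^2)
    p=cv2.undistortPoints(np.array([[[u,v]]],float),K,np.array([c['k1'],0,0,0.]))[0,0]
    R=cv2.Rodrigues(np.array(c['rvec'],float))[0]; t=np.array(c['tvec'],float).ravel()
    return -R.T@t, R.T@np.array([p[0],p[1],1.])
def onz(n,u,v,z,c=None):
    o,d=ray(n,u,v,c); return o+d*(z-o[2])/d[2]
def proj(n,P,c=None):
    c=c or ctrl.calibration(n)
    K=np.array([[c['fx'],0,c['cx']],[0,c['fy'],c['cy']],[0,0,1.]])
    return cv2.projectPoints(np.array(P,float).reshape(-1,1,3),np.array(c['rvec'],float),np.array(c['tvec'],float),K,np.array([c['k1'],0,0,0.]))[0][:,0]
E
python3 - <<'E'
from h import *
print(ctrl.get_obs())
for n in ("scene","side","wrist"): snap(n,n+"0"); o,d=ray(n,256,192); print(n,o,d)
E
```

```text
{'time_s': 0.0, 'qpos': array([ 1.06940676e+00,  3.00503940e-01,  1.52154634e+00, -2.93360211e-05,
        1.32068788e+00, -6.66192671e-02]), 'joint_vel': array([ 0.00077911,  0.00090958,  0.00040272, -0.00106067,  0.00025685,
       -0.00031135]), 'tau': array([-3.68565870e-04, -5.31791461e+01, -3.52743351e+01,  7.09034060e-02,
        2.42679776e-02, -1.20645532e-04]), 'ee_pos': array([0.23157068, 0.49862362, 0.221883  ]), 'eef_rot': array([-3.14154475e+00,  1.14484767e-03,  1.13603333e+00]), 'force': array([ 0.13447564,  0.04627847, -0.13333845]), 'moment': array([0.03419394, 0.0274118 , 0.0236666 ]), 'grip_width': 0.0941696775887654}
scene [ 0.11112007 -0.34636182  0.72012035] [ 0.50702728  0.36632372 -0.78042167]
side [0.46227308 0.66876277 0.583841  ] [ 0.1157514  -0.7909359  -0.60112791]
wrist [0.16474644 0.52911431 0.38455062] [ 0.23026632 -0.11337933 -0.96651687]
```

View pics/scene0.png

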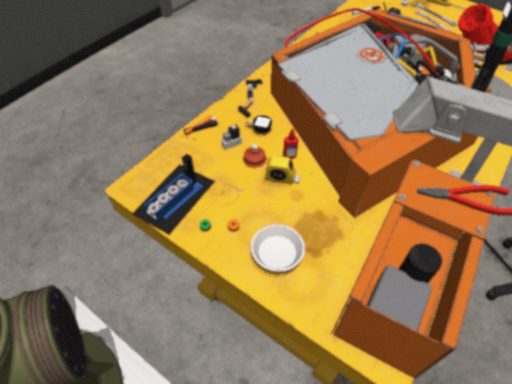

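View pics/side0.png

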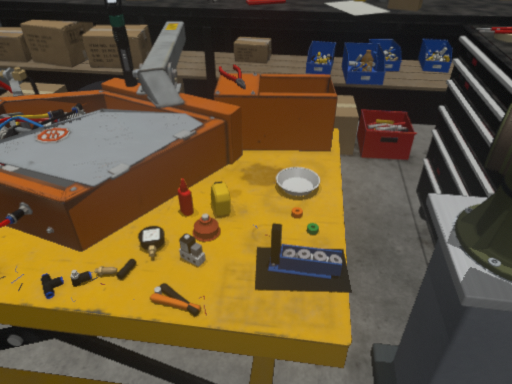

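View pics/wrist0.png

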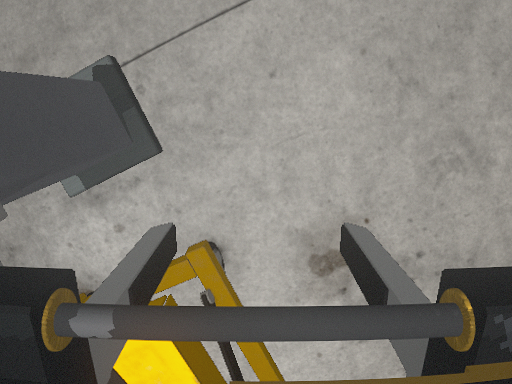

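The scene picture shows the scoop on its mat (about 175,197) with its post at (187,165) and four grey spacers. The dish is at (278,248). The look-alikes, a green ring (205,225) and an orange ring (234,225), lie outside the scoop. The real spacers are the grey ones in the blue channel. I'll enlarge to confirm.

```bash
python3 - <<'E'
import cv2,numpy as np
a=cv2.imread('pics/scene0.png')[140:240,120:250]; b=cv2.imread('pics/side0.png')[215:300,240:360]
cv2.imwrite('pics/crop_a.png',cv2.resize(a,None,fx=6,fy=6,interpolation=cv2.INTER_CUBIC)[:600])
cv2.imwrite('pics/crop_b.png',cv2.resize(b,None,fx=6,fy=6,interpolation=cv2.INTER_CUBIC))
from h import *
im=cv2.imread('pics/scene0.png'); hsv=cv2.cvtColor(im,cv2.COLOR_BGR2HSV)
for n,u,v,z in (("scene",278,246,.024),("side",298,181,.024),("scene",205,225,.014),("scene",234,225,.014)): print(n,u,v,onz(n,u,v,z))
for n,f in(("scene","scene0"),("side","side0")):
    im=cv2.imread(f'pics/{f}.png');hsv=cv2.cvtColor(im,cv2.COLOR_BGR2HSV)
    m=cv2.inRange(hsv,(0,0,120),(180,60,255))
    c,_=cv2.findContours(m,cv2.RETR_EXTERNAL,cv2.CHAIN_APPROX_NONE)
    for k in c:
        x,y,w,h=cv2.boundingRect(k)
        if 5<w<60 and 5<h<60 and ((n=="scene" and 130<x<320 and 150<y<290) or (n=="side" and 230<x<350 and 150<y<290)):
            print(n,x,y,w,h,[onz(n,*( k[:,0].mean(0)),zz) for zz in(.024,.035)])
E
```

```text
scene 278 246 [ 0.47587541 -0.14064406  0.024     ]
side 298 181 [ 0.47277695 -0.12736702  0.024     ]
scene 205 225 [0.42927303 0.01919721 0.014     ]
scene 234 225 [ 0.4672629  -0.03128056  0.014     ]
scene 251 225 53 47 [array([ 0.47139697, -0.14183302,  0.024     ]), array([ 0.46570392, -0.14506495,  0.035     ])]
scene 147 180 41 34 [array([0.43131755, 0.13781331, 0.024     ]), array([0.42625784, 0.13016244, 0.035     ])]
side 330 255 12 9 [array([0.38612782, 0.12576414, 0.024     ]), array([0.38762395, 0.13643322, 0.035     ])]
side 298 250 31 12 [array([0.42866936, 0.12191314, 0.024     ]), array([0.42932962, 0.13265788, 0.035     ])]
side 284 249 11 9 [array([0.47648046, 0.12217157, 0.024     ]), array([0.47620131, 0.13291124, 0.035     ])]
side 276 168 44 25 [array([ 0.47430314, -0.13328437,  0.024     ]), array([ 0.47406677, -0.1175254 ,  0.035     ])]
```

View pics/crop_a.png

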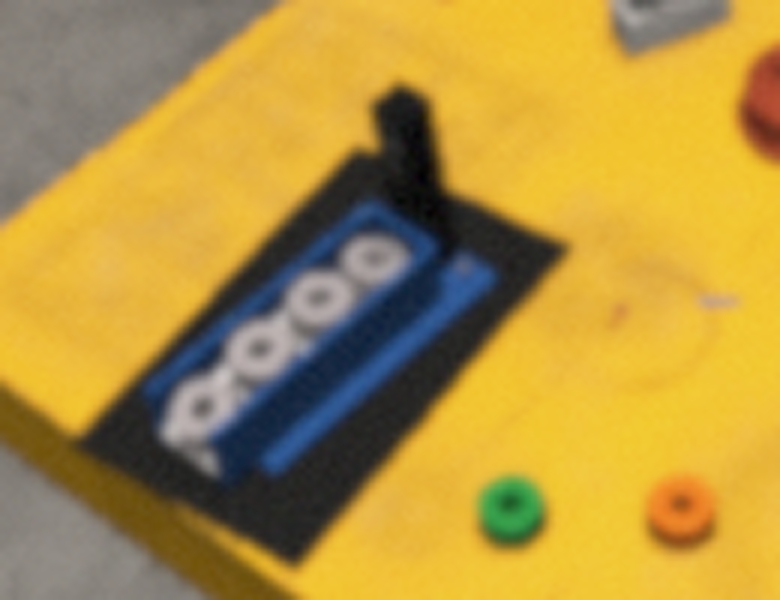

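View pics/crop_b.png

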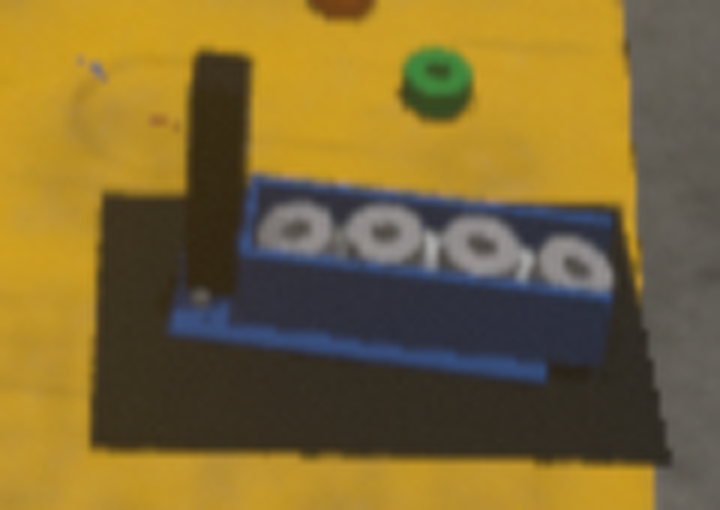

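```bash
python3 - <<'E'
from h import *
def s(x,y):return (240+x/6-.4,215+y/6-.4)
def a(x,y):return (120+x/6-.4,140+y/6-.4)
def tri(p,q):
    o1,d1=ray("scene",*p);o2,d2=ray("side",*q)
    A=np.stack([d1,-d2],1);k=np.linalg.lstsq(A,o2-o1,rcond=None)[0]
    P,Q=o1+d1*k[0],o2+d2*k[1];return (P+Q)/2,np.linalg.norm(P-Q)
print("posttop",onz("scene",*a(403,97),.099),onz("side",*s(223,60),.099),tri(a(403,97),s(223,60)))
print("nearback(+y)",onz("side",*s(240,250),.037+.002)); 
print("farback",onz("side",*s(256,178),.039))
print("nearlip",onz("side",*s(612,292),.037));print("farlip",onz("side",*s(615,215),.037))
print("scene +y back",onz("scene",*a(373,203),.039),"-y back",onz("scene",*a(438,243),.039),"+y lip",onz("scene",*a(150,388),.037),"-y lip",onz("scene",*a(218,440),.037))
print("base edge -y", onz("scene",*a(495,275),.008),onz("scene",*a(268,470),.008), "base edge +y side",onz("side",*s(170,330),.006),onz("side",*s(545,378),.006))
# mat corners
for p in [(358,150),(568,245),(298,562),(85,440)]: print("mat sc",onz("scene",*a(*p),.003)[:2])
for p in [(103,195),(93,447),(668,462),(625,208)]: print("mat sd",onz("side",*s(*p),.003)[:2])
for n,f in(("scene","scene0"),("side","side0")):
    im=cv2.imread(f'pics/{f}.png');hsv=cv2.cvtColor(im,cv2.COLOR_BGR2HSV)
    m=cv2.inRange(hsv,(0,0,110),(180,70,255))
    c,_=cv2.findContours(m,cv2.RETR_EXTERNAL,cv2.CHAIN_APPROX_NONE)
    for k in c:
        x,y,w,h=cv2.boundingRect(k)
        if w>35 and h>20 and((n=="scene" and 240<x<320 and 210<y<290) or (n=="side" and 260<x<350 and 150<y<200)):
            print(n,x,y,w,h)
            # rim: left/right extremes
            l=k[k[:,0,0].argmin(),0];r=k[k[:,0,0].argmax(),0];t=k[k[:,0,1].argmin(),0]
            L,R,T=[onz(n,*p,.024) for p in(l,r,t)];print(L,R,(L+R)/2,np.linalg.norm(L-R),T)
            hull=np.array([onz(n,*p,.024)[:2] for p in k[:,0]],np.float32); print(cv2.minEnclosingCircle(hull),hull.min(0),hull.max(0))
E
```

```text
posttop [0.50545377 0.12889866 0.099     ] [0.5028604  0.12573388 0.099     ] (array([0.503386  , 0.12740218, 0.10093643]), np.float64(0.0014892971842756795))
nearback(+y) [0.49360212 0.14769072 0.039     ]
farback [0.49137954 0.1148497  0.039     ]
nearlip [0.37688997 0.14744485 0.037     ]
farlip [0.3747415  0.11355278 0.037     ]
scene +y back [0.49439312 0.14506924 0.039     ] -y back [0.49442246 0.11085375 0.039     ] +y lip [0.37972249 0.15025251 0.037     ] -y lip [0.37832706 0.11308504 0.037     ]
base edge -y [0.51307496 0.10224248 0.008     ] [0.39127631 0.10766365 0.008     ] base edge +y side [0.51474856 0.15447509 0.006     ] [0.39440421 0.15778751 0.006     ]
mat sc [0.53249146 0.19651368]
mat sc [0.54537322 0.09220481]
mat sc [0.37065405 0.07310115]
mat sc [0.36078918 0.1767905 ]
mat sd [0.5453421 0.0938892]
mat sd [0.53311115 0.20225047]
mat sd [0.3570523 0.183322 ]
mat sd [0.36576018 0.07515967]
scene 251 225 54 47
[ 0.44825869 -0.09179871  0.024     ] [ 0.49793342 -0.18997125  0.024     ] [ 0.47309606 -0.14088498  0.024     ] 0.11002466294522592 [ 0.50850595 -0.09743735  0.024     ]
((0.47344470024108887, -0.14073054492473602), 0.0563020296394825) [ 0.4176017  -0.19545683] [ 0.529464   -0.08549852]
side 276 167 44 26
[ 0.52933316 -0.14174923  0.024     ] [ 0.42089921 -0.1301819   0.024     ] [ 0.47511618 -0.13596557  0.024     ] 0.10904918394674476 [ 0.49189397 -0.1889466   0.024     ]
((0.47586068511009216, -0.1356036365032196), 0.056174326688051224) [ 0.4208992 -0.1910917] [ 0.5293332 -0.0803263]
```

The crops confirm four grey steel spacers in the blue channel, with the post at the +x end of the scoop. The post axis is near (0.504, 0.1275), scoop yaw is about -2°, and the dish centre is near (0.4745, -0.138). Next I'll turn the jaws along the scoop's x and go above the post.

Call:
drive_tool(increments=[[[0,0,8.4],[0,0,0],1],[[0,0,8.4],[0,0,0],0.6],[[0,0,8.4],[0,0,0],0.6],[[0,0,8.4],[0,0,0],0.6],[[0,0,8.4],[0,0,0],0.6],[[0,0,8.4],[0,0,0],0.6],[[0,0,8.4],[0,0,0],0.6],[[0,0,8.4],[0,0,0],0.6],[[0,0,0],[28.5,36.1,0],0.6],[[0,0,0],[28.5,36.1,0],0.6],[[0,0,0],[28.5,36.1,0],0.6],[[0,0,0],[28.5,36.1,0],0.6],[[0,0,0],[28.5,36.1,0],0.6],[[0,0,0],[28.5,36.1,0],0.6],[[0,0,0],[28.5,36.1,0],0.6],[[0,0,0],[28.5,36.1,0],0.6],[[0,0,0],[28.5,36.1,0],0.6],[[0,0,0],[28.5,36.1,0],0.6]])

```text
time_s: 2.4
ee_pos: [0.5038, 0.1262, 0.2223]
eef_rot: [3.142, 0.0, -0.037]
force: [-0.9, 0.9, -0.8]
grip_width: 0.0566
```

```bash
python3 - <<'E'
from h import *
o=ctrl.get_obs();print(o['time_s'],o['ee_pos'],np.degrees(o['eef_rot']),o['force'],o['grip_width'],o['qpos'])
for n in("wrist","scene"): snap(n,n+"1")
for n,u,v,z in (("scene",280,165,.06),("scene",255,157,.03),("scene",291,134,.09),("side",220,185,.06),("side",206,228,.03),("side",185,182,.09)): print(n,u,v,onz(n,u,v,z))
c=ctrl.calibration("wrist")
print(proj("wrist",[[.504,.1275,.099],[.4741-.0335,.1297,0.003]],c))
print(c)
E
```

```text
2.4 [0.5038419  0.12616298 0.22233421] [ 1.79999451e+02  1.41130127e-02 -2.11863255e+00] [-0.8528304   0.94760124 -0.77791755] 0.05657943611886841 [1.74811431e-01 2.31968490e-01 1.60713554e+00 4.39821324e-05
 1.30273146e+00 2.11776889e-01]
scene 280 165 [ 0.63696348 -0.03340733  0.06      ]
scene 255 157 [0.64619844 0.04466011 0.03      ]
scene 291 134 [ 0.71080714 -0.01256331  0.09      ]
side 220 185 [ 0.6490485  -0.03568545  0.06      ]
side 206 228 [0.6555136  0.07958336 0.03      ]
side 185 182 [0.7168172  0.00416111 0.09      ]
[[256.00021077 186.46463181]
 [201.08971358 166.65593209]]
{'fx': 338.42997484731717, 'fy': 338.42997484731717, 'cx': 257.9126507660969, 'cy': 192.2088691311642, 'k1': -0.09774495003221846, 'rvec': array([-2.88142003,  0.05759355,  0.00645998]), 'tvec': array([-0.5002494 ,  0.11223446,  0.42721368])}
```

View pics/wrist1.png

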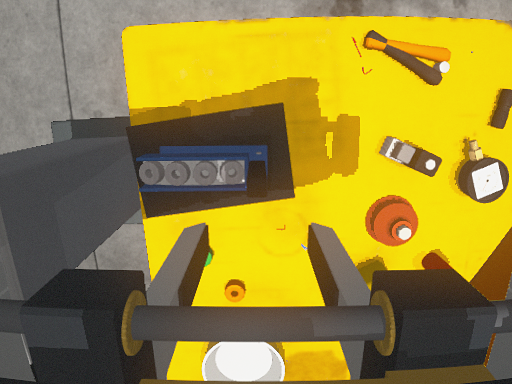

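The wrist view shows the four spacers in the channel around (150–232,172) with the post seen end-on near (257,180), close to the predicted position. I'll zoom to refine.

```bash
python3 - <<'E'
from h import *
im=cv2.imread('pics/wrist1.png')[130:220,125:300]
g=np.clip(im.astype(float)*2.2,0,255).astype(np.uint8)
cv2.imwrite('pics/crop_w1.png',cv2.resize(g,None,fx=4.5,fy=4.5,interpolation=cv2.INTER_CUBIC))
E
```

```text
(no output)
```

View pics/crop_w1.png

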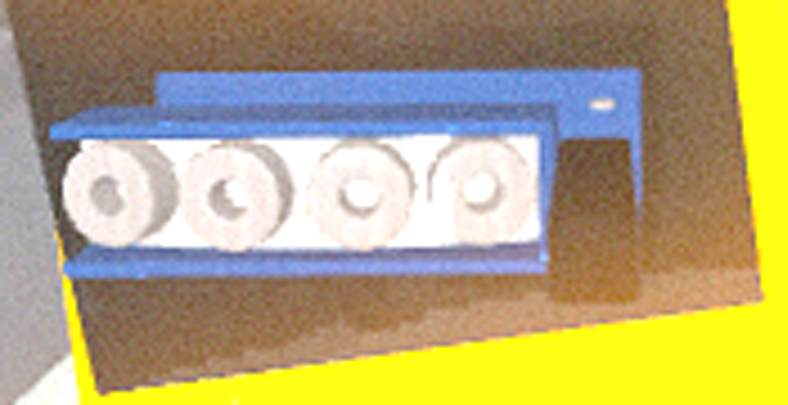

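```bash
python3 - <<'E'
from h import *
w=lambda x,y:(125+x/4.5-.4,130+y/4.5-.4)
for p,z in [((550,300),.099),((636,302),.099),((157,72),.006),((640,70),.006),((66,272),.037),((545,270),.037),((52,130),.037),((555,107),.039)]: print(p,onz("wrist",*w(*p),z))
E
```

```text
(550, 300) [0.49560528 0.11898981 0.099     ]
(636, 302) [0.51231102 0.11791572 0.099     ]
(157, 72) [0.39585136 0.15634721 0.006     ]
(640, 70) [0.51665886 0.15157283 0.006     ]
(66, 272) [0.37769139 0.11331977 0.037     ]
(545, 270) [0.49203122 0.10919433 0.037     ]
(52, 130) [0.37869393 0.14749835 0.037     ]
(555, 107) [0.49627312 0.14795663 0.039     ]
```

The post axis comes out at (0.504, 0.1275) and the yaw matches the tool's. Descending 143 mm with a 1.3 mm y correction, then closing at 60 N.

Call:
drive_tool(increments=[[[0,0,0],[0,-1.3,20],0.6],[[0,0,0],[0,0,25],0.6],[[0,0,0],[0,0,25],0.6],[[0,0,0],[0,0,20],0.6],[[0,0,0],[0,0,20],0.6],[[0,0,0],[0,0,15],0.6],[[0,0,0],[0,0,10],0.6],[[0,0,0],[0,0,8],0.6],[[0,0,0],[0,0,0],0.6],[[0,0,0],[0,0,0],0.4],[[0,0,0],[0,0,0],0.3],[[0,0,0],[0,0,0],0.24],[[0,0,0],[0,0,0],0.2],[[0,0,0],[0,0,0],0.1],[[0,0,0],[0,0,0],0],[[0,0,0],[0,0,0],0],[[0,0,0],[0,0,0],0]], squeeze=60)

```text
time_s: 4.62
ee_pos: [0.5031, 0.1289, 0.0795]
eef_rot: [3.142, 0.0, -0.037]
force: [-3.3, -1.0, 3.6]
grip_width: 0.0173
```

```bash
python3 - <<'E'
from h import *
o=ctrl.get_obs();print(o['time_s'],o['ee_pos'],np.degrees(o['eef_rot']),o['force'],o['moment'],o['grip_width'])
im=snap("wrist","wrist2")
E
```

```text
4.625 [0.50314793 0.12886674 0.07948916] [ 1.79998524e+02  1.09679728e-02 -2.11081777e+00] [-3.30870594 -1.00801046  3.60052523] [-0.04028418  0.52322734 -0.04106378] 0.01731313837084236
```

View pics/wrist2.png

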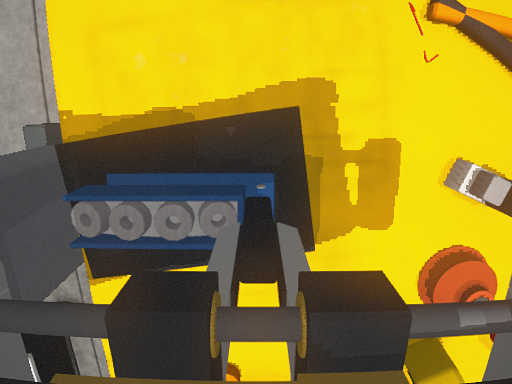

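Gripped: the opening is 17.3 mm on the 18 mm post, and the four spacers at (88–218,217) are undisturbed. Lifting gently.

Call:
drive_tool(increments=[[[0,0,0],[0,0,-2],0],[[0,0,0],[0,0,-4],0],[[0,0,0],[0,0,-8],0],[[0,0,0],[0,0,-12],0],[[0,0,0],[0,0,-14],0],[[0,0,0],[0,0,-14],0],[[0,0,0],[0,0,-14],0],[[0,0,0],[0,0,-11],0],[[0,0,0],[0,0,-7],0],[[0,0,0],[0,0,-4],0],[[0,0,0],[0,0,0],0],[[0,0,0],[0,0,0],0]])

```text
time_s: 6.18
ee_pos: [0.5031, 0.1288, 0.169]
eef_rot: [3.141, 0.001, -0.037]
force: [0.1, 0.2, -5.4]
grip_width: 0.0175
```

```bash
python3 - <<'E'
from h import *
o=ctrl.get_obs();print(o['time_s'],o['ee_pos'],np.degrees(o['eef_rot']),o['force'],o['moment'],o['grip_width'])
a=snap("wrist","wrist3"); b=snap("side","side3")
cv2.imwrite('pics/c3.png',np.hstack([a[100:340,40:340],cv2.resize(b[150:310,220:380],(360,240))[:,:,:]])[:,:,::-1])
E
```

```text
6.175 [0.50305786 0.12881583 0.16903779] [ 1.79990520e+02  4.03225392e-02 -2.11399962e+00] [ 0.13664928  0.22960664 -5.44492466] [-0.08988716 -0.17476691 -0.05071921] 0.017527785914733578
```

View pics/c3.png

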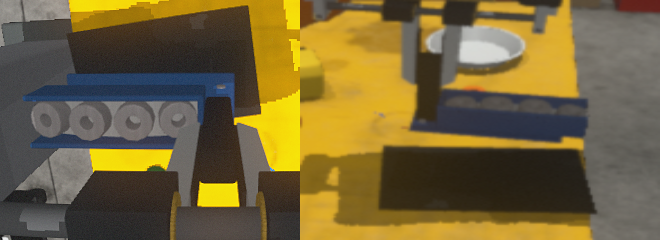

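The scoop hangs level: the lip spacer is at (86,218) against (88,217) before the lift, so there is no slip, and the load is 5.4 N. Carrying it to the dish.

Call:
drive_tool(increments=[[[0,0,0],[3,6.4,0],0],[[0,0,0],[6,12.7,0],0],[[0,0,0],[9,19.1,0],0],[[0,0,0],[12,25.4,0],0],[[0,0,0],[12,25.4,0],0],[[0,0,0],[12,25.4,0],0],[[0,0,0],[12,25.4,0],0],[[0,0,0],[12,25.4,0],0],[[0,0,0],[12,25.4,0],0],[[0,0,0],[12,25.4,0],0],[[0,0,0],[9,19.1,0],0],[[0,0,0],[6,12.7,0],0],[[0,0,0],[6,12.7,0],0],[[0,0,0],[3,6.4,0],0],[[0,0,0],[0,0,0],0],[[0,0,0],[0,0,0],0]])

```text
time_s: 8.28
ee_pos: [0.6192, -0.142, 0.1695]
eef_rot: [-3.141, 0.0, -0.036]
force: [0.2, 1.1, -4.5]
grip_width: 0.0178
```

```bash
cat > look.py <<'E'
from h import *
import sys
k=sys.argv[1]
o=ctrl.get_obs();print(o['time_s'],o['ee_pos'].round(4),np.degrees(o['eef_rot']).round(2),o['force'].round(2),o['moment'].round(3),round(o['grip_width'],4))
R=cv2.Rodrigues(np.zeros(3))[0]
from scipy.spatial.transform import Rotation as Ro
R=Ro.from_euler('xyz',o['eef_rot']).as_matrix(); print("lip",(o['ee_pos']+R@[-.127,0,.064]).round(4),"tip",90-np.degrees(np.arccos(R[2,0])))
a=snap("wrist","w"+k); s=snap("scene","sc"+k)
cv2.imwrite(f'pics/c{k}.png',np.hstack([cv2.resize(a,(480,360)),cv2.resize(s[180:300,210:310],(300,360))])[:,:,::-1])
E
python3 look.py 4
```

```text
8.275 [ 0.6192 -0.142   0.1695] [-1.7999e+02  1.0000e-02 -2.0900e+00] [ 0.17  1.06 -4.51] [-0.056 -0.111  0.061] 0.0178
lip [ 0.4923 -0.1374  0.1055] tip -0.00733732356577832
```

View pics/c4.png

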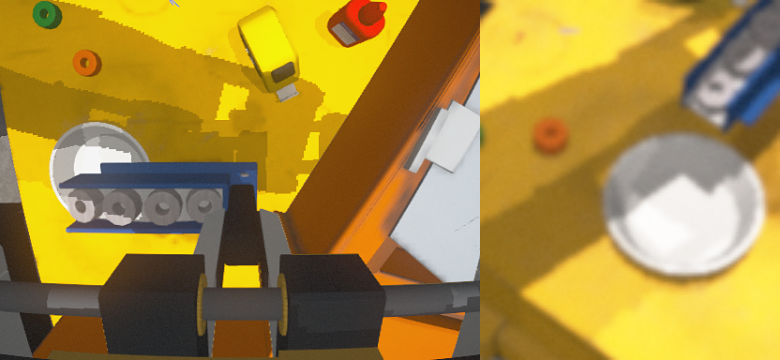

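```bash
python3 - <<'E'
from h import *
for p,z in[((352,212),0),((275,92),0),((344,165),.15),((415,165),0),((335,330),0)]: print(p,onz("scene",*p,z))
E
```

```text
(352, 212) [ 0.66331216 -0.2184288   0.        ]
(275, 92) [0.92237115 0.17433338 0.        ]
(344, 165) [ 0.64200954 -0.17807478  0.15      ]
(415, 165) [ 0.89206921 -0.2796315   0.        ]
(335, 330) [ 0.40238372 -0.32193048  0.        ]
```

```bash
python3 - <<'E'
from h import *
for x,y in[(.663,-.218),(.655,-.21)]:
  for z in(.0,.1,.15,.2,.25): print(x,y,z,proj("scene",[[x,y,z]]).round(0),proj("side",[[x,y,z]]).round(0))
im=cv2.imread('pics/scene0.png')[100:240,270:420];cv2.imwrite('pics/mach.png',cv2.resize(im,None,fx=4,fy=4))
im=cv2.imread('pics/side0.png')[60:260,0:260];cv2.imwrite('pics/mach2.png',cv2.resize(im,None,fx=3,fy=3))
E
```

```text
0.663 -0.218 0.0 [[352. 212.]] [[231. 164.]]
0.663 -0.218 0.1 [[361. 184.]] [[229. 132.]]
0.663 -0.218 0.15 [[367. 168.]] [[228. 114.]]
0.663 -0.218 0.2 [[373. 150.]] [[227.  96.]]
0.663 -0.218 0.25 [[379. 130.]] [[226.  76.]]
0.655 -0.21 0.0 [[347. 213.]] [[233. 166.]]
0.655 -0.21 0.1 [[356. 184.]] [[231. 133.]]
0.655 -0.21 0.15 [[361. 168.]] [[231. 116.]]
0.655 -0.21 0.2 [[367. 150.]] [[230.  97.]]
0.655 -0.21 0.25 [[373. 131.]] [[229.  77.]]
```

View pics/mach.png

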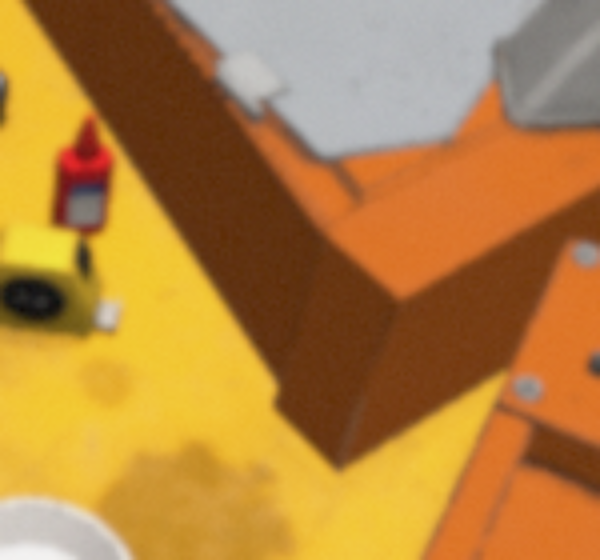

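View pics/mach2.png

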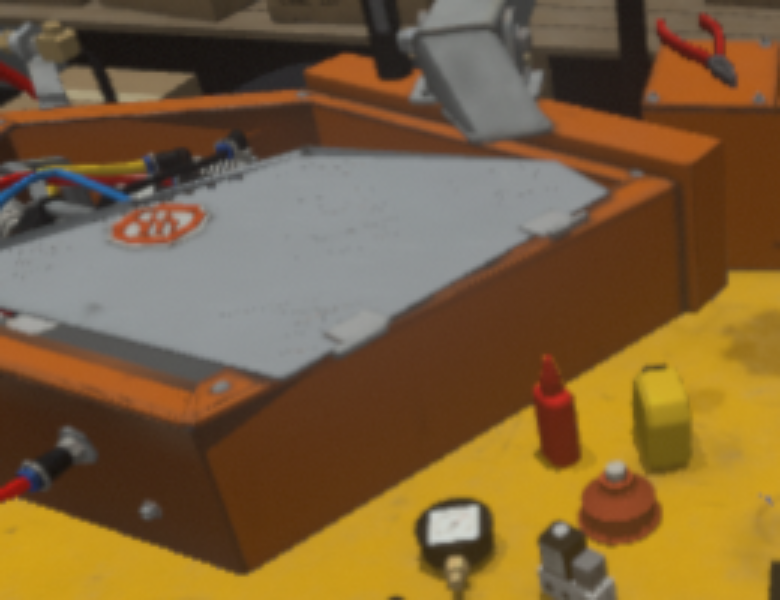

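The machine's nearest corner is about (0.66, -0.22) and about 0.15 m high, and the gripper body stays above 0.19 m. I'll tip 6° about the lip here, then lower so the lip is about 0.05 m above the dish.

Call:
drive_tool(increments=[[[0,0.5,0],[-0.56,0,-1.11],0],[[0,1,0],[-1.12,0,-2.22],0],[[0,1,0],[-1.12,0,-2.22],0],[[0,1,0],[-1.12,0,-2.22],0],[[0,1,0],[-1.12,0,-2.22],0],[[0,1,0],[-1.12,0,-2.22],0],[[0,0.5,0],[-0.56,0,-1.11],0],[[0,0,0],[-0.3,0,3],0],[[0,0,0],[-0.6,0,6],0],[[0,0,0],[-0.9,0,9],0],[[0,0,0],[-1,0,10],0],[[0,0,0],[-1,0,10],0],[[0,0,0],[-0.9,0,8],0],[[0,0,0],[-0.6,0,5],0],[[0,0,0],[-0.4,0,3],0],[[0,0,0],[0,0,0],0],[[0,0,0],[0,0,0],0]])

```text
time_s: 10.5
ee_pos: [0.6121, -0.1423, 0.1285]
eef_rot: [3.141, -0.105, -0.037]
force: [0.4, 0.3, -4.6]
grip_width: 0.0176
```

```bash
python3 look.py 5
```

```text
10.5 [ 0.6121 -0.1423  0.1285] [179.99  -6.03  -2.11] [ 0.43  0.28 -4.6 ] [-0.084 -0.091  0.02 ] 0.0176
lip [ 0.4926 -0.1379  0.0515] tip 6.027118568037082
```

View pics/c5.png

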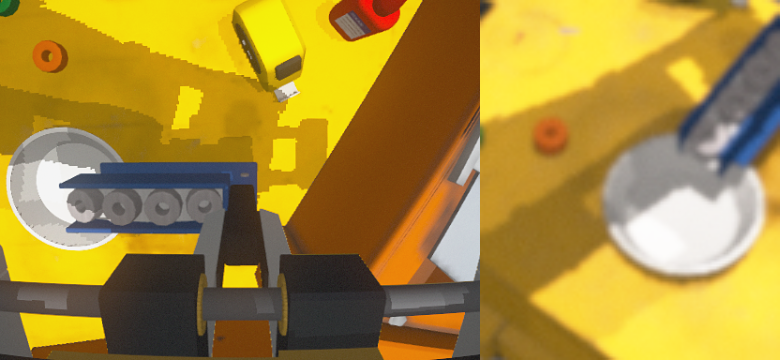

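The lip at (0.4926, -0.138, 0.0515) is over the dish and all four spacers are still aboard. Tipping slowly about the lip.

Call:
drive_tool(increments=[[[0,0.5,0],[-0.56,0,-1.11],0],[[0,0.5,0],[-0.56,0,-1.11],0],[[0,0.5,0],[-0.56,0,-1.11],0],[[0,0.5,0],[-0.56,0,-1.11],0],[[0,0.5,0],[-0.56,0,-1.11],0],[[0,0.5,0],[-0.56,0,-1.11],0],[[0,0.5,0],[-0.56,0,-1.11],0],[[0,0.5,0],[-0.56,0,-1.11],0],[[0,0.25,0],[-0.28,0,-0.55],0],[[0,0.25,0],[-0.28,0,-0.55],0],[[0,0.25,0],[-0.28,0,-0.55],0],[[0,0.25,0],[-0.28,0,-0.55],0],[[0,0.25,0],[-0.28,0,-0.55],0],[[0,0.25,0],[-0.28,0,-0.55],0],[[0,0,0],[0,0,0],0],[[0,0,0],[0,0,0],0]])

```text
time_s: 12.6
ee_pos: [0.6041, -0.142, 0.1393]
eef_rot: [3.142, -0.201, -0.037]
force: [-0.0, -0.7, -4.5]
grip_width: 0.0178
```

```bash
python3 look.py 6
```

```text
12.6 [ 0.6041 -0.142   0.1393] [180.   -11.5   -2.11] [-0.04 -0.66 -4.52] [-0.079  0.133 -0.011] 0.0178
lip [ 0.4925 -0.1379  0.0513] tip 11.495928262354965
```

View pics/c6.png

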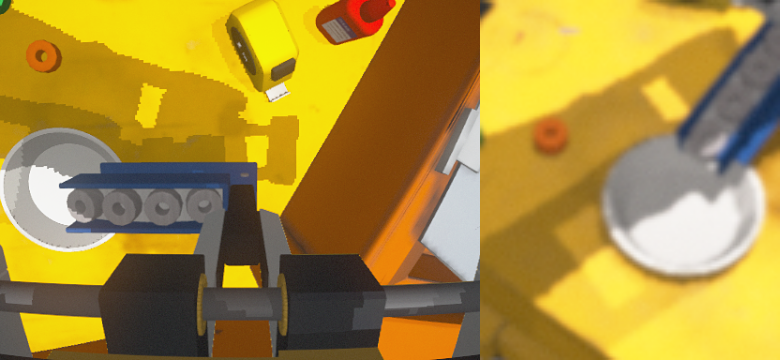

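Still four aboard at 11.5°. Continuing by 2°.

Call:
drive_tool(increments=[[[0,0.25,0],[-0.28,0,-0.55],0],[[0,0.25,0],[-0.28,0,-0.55],0],[[0,0.25,0],[-0.28,0,-0.55],0],[[0,0.25,0],[-0.28,0,-0.55],0],[[0,0.25,0],[-0.28,0,-0.55],0],[[0,0.25,0],[-0.28,0,-0.55],0],[[0,0.25,0],[-0.28,0,-0.55],0],[[0,0.25,0],[-0.28,0,-0.55],0],[[0,0,0],[0,0,0],0],[[0,0,0],[0,0,0],0],[[0,0,0],[0,0,0],0]])

```text
time_s: 14.08
ee_pos: [0.601, -0.1418, 0.1431]
eef_rot: [3.142, -0.236, -0.037]
force: [0.0, -0.2, -5.3]
grip_width: 0.0177
```

```bash
python3 look.py 7
```

```text
14.075 [ 0.601  -0.1418  0.1431] [180.   -13.5   -2.11] [ 0.01 -0.19 -5.33] [-0.054  0.151 -0.07 ] 0.0177
lip [ 0.4925 -0.1378  0.0512] tip 13.497991082522901
```

View pics/c7.png

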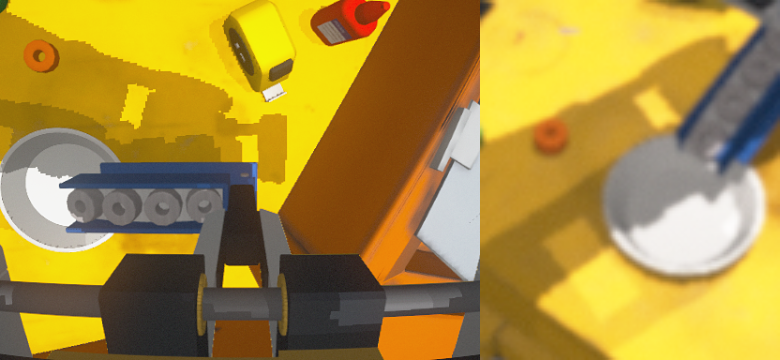

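Four aboard at 13.5°. Another 2°.

Call:
drive_tool(increments=[[[0,0.25,0],[-0.28,0,-0.55],0],[[0,0.25,0],[-0.28,0,-0.55],0],[[0,0.25,0],[-0.28,0,-0.55],0],[[0,0.25,0],[-0.28,0,-0.55],0],[[0,0.25,0],[-0.28,0,-0.55],0],[[0,0.25,0],[-0.28,0,-0.55],0],[[0,0.25,0],[-0.28,0,-0.55],0],[[0,0.25,0],[-0.28,0,-0.55],0],[[0,0,0],[0,0,0],0],[[0,0,0],[0,0,0],0],[[0,0,0],[0,0,0],0]])

```text
time_s: 15.55
ee_pos: [0.5977, -0.1417, 0.1468]
eef_rot: [3.142, -0.271, -0.037]
force: [0.0, 0.5, -5.0]
grip_width: 0.0177
```

```bash
python3 look.py 8
```

```text
15.55 [ 0.5977 -0.1417  0.1468] [180.   -15.5   -2.11] [ 0.01  0.5  -4.99] [-0.069  0.28  -0.011] 0.0177
lip [ 0.4925 -0.1378  0.0512] tip 15.499883582950247
```

View pics/c8.png

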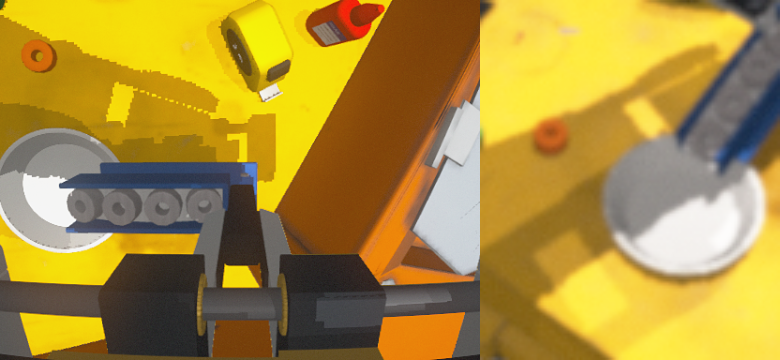

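Four aboard at 15.5°. Another 2°.

Call:
drive_tool(increments=[[[0,0.25,0],[-0.28,0,-0.55],0],[[0,0.25,0],[-0.28,0,-0.55],0],[[0,0.25,0],[-0.28,0,-0.55],0],[[0,0.25,0],[-0.28,0,-0.55],0],[[0,0.25,0],[-0.28,0,-0.55],0],[[0,0.25,0],[-0.28,0,-0.55],0],[[0,0.25,0],[-0.28,0,-0.55],0],[[0,0.25,0],[-0.28,0,-0.55],0],[[0,0,0],[0,0,0],0],[[0,0,0],[0,0,0],0],[[0,0,0],[0,0,0],0]])

```text
time_s: 17.02
ee_pos: [0.5943, -0.1416, 0.1504]
eef_rot: [-3.142, -0.305, -0.037]
force: [0.4, 0.2, -3.7]
grip_width: 0.0177
```

```bash
python3 look.py 9
```

```text
17.025 [ 0.5943 -0.1416  0.1504] [-180.    -17.5    -2.11] [ 0.44  0.15 -3.74] [-0.046  0.328  0.001] 0.0177
lip [ 0.4925 -0.1378  0.0512] tip 17.49608078573975
```

View pics/c9.png

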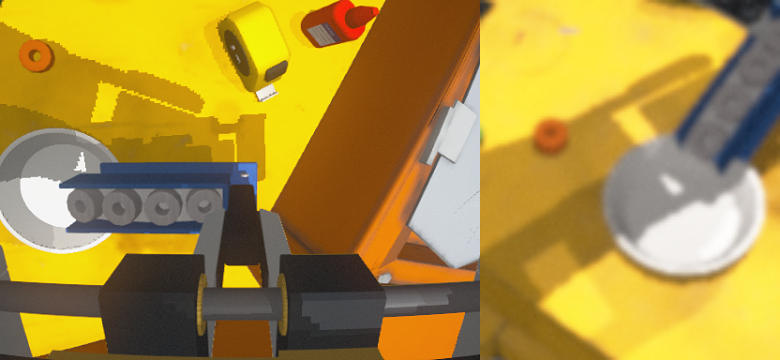

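Force is noisy, so I'm relying on the pictures: still four aboard at 17.5°. Another 2°.

Call:
drive_tool(increments=[[[0,0.25,0],[-0.28,0,-0.55],0],[[0,0.25,0],[-0.28,0,-0.55],0],[[0,0.25,0],[-0.28,0,-0.55],0],[[0,0.25,0],[-0.28,0,-0.55],0],[[0,0.25,0],[-0.28,0,-0.55],0],[[0,0.25,0],[-0.28,0,-0.55],0],[[0,0.25,0],[-0.28,0,-0.55],0],[[0,0.25,0],[-0.28,0,-0.55],0],[[0,0,0],[0,0,0],0],[[0,0,0],[0,0,0],0],[[0,0,0],[0,0,0],0]])

```text
time_s: 18.5
ee_pos: [0.5908, -0.1414, 0.1538]
eef_rot: [-3.142, -0.34, -0.037]
force: [-0.2, -0.1, -5.5]
grip_width: 0.018
```

```bash
python3 look.py 10
```

```text
18.5 [ 0.5908 -0.1414  0.1538] [-180.    -19.49   -2.11] [-0.16 -0.12 -5.51] [-0.058  0.394 -0.057] 0.018
lip [ 0.4925 -0.1378  0.0511] tip 19.49415893720503
```

View pics/c10.png

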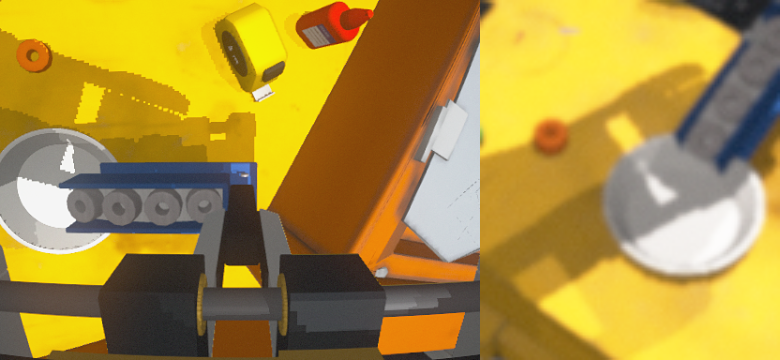

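Four aboard at 19.5°. Another 2°.

Call:
drive_tool(increments=[[[0,0.25,0],[-0.28,0,-0.55],0],[[0,0.25,0],[-0.28,0,-0.55],0],[[0,0.25,0],[-0.28,0,-0.55],0],[[0,0.25,0],[-0.28,0,-0.55],0],[[0,0.25,0],[-0.28,0,-0.55],0],[[0,0.25,0],[-0.28,0,-0.55],0],[[0,0.25,0],[-0.28,0,-0.55],0],[[0,0.25,0],[-0.28,0,-0.55],0],[[0,0,0],[0,0,0],0],[[0,0,0],[0,0,0],0],[[0,0,0],[0,0,0],0]])

```text
time_s: 19.98
ee_pos: [0.5872, -0.1413, 0.1572]
eef_rot: [-3.142, -0.375, -0.037]
force: [-0.1, 0.4, -4.5]
grip_width: 0.0179
```

```bash
python3 look.py 11
```

```text
19.975 [ 0.5872 -0.1413  0.1572] [-180.    -21.5    -2.11] [-0.07  0.42 -4.5 ] [-0.035  0.436 -0.02 ] 0.0179
lip [ 0.4925 -0.1378  0.0511] tip 21.498380823702846
```

View pics/c11.png

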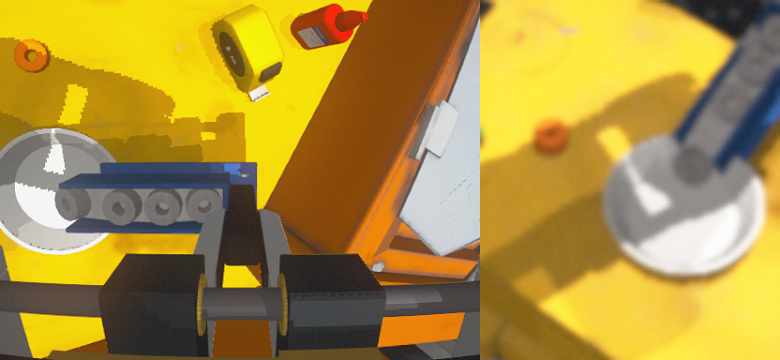

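The lip spacer has started sliding (now at (72,204), previously (84,204)). I'll hold and watch.

Call:
drive_tool(increments=[[[0,0,0],[0,0,0],0],[[0,0,0],[0,0,0],0],[[0,0,0],[0,0,0],0],[[0,0,0],[0,0,0],0]])

```text
time_s: 20.58
ee_pos: [0.5872, -0.1413, 0.1572]
eef_rot: [3.142, -0.375, -0.037]
force: [-0.1, -0.5, -5.2]
grip_width: 0.0176
```

```bash
python3 look.py 12
```

```text
20.575 [ 0.5872 -0.1413  0.1572] [180.   -21.5   -2.11] [-0.07 -0.53 -5.17] [-0.035  0.428 -0.029] 0.0176
lip [ 0.4926 -0.1378  0.0511] tip 21.504342349865894
```

View pics/c12.png

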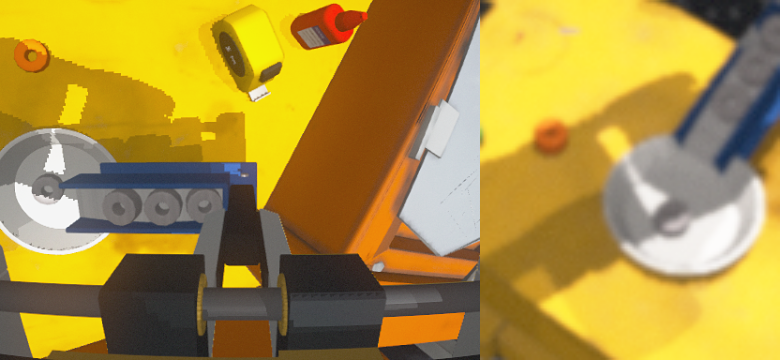

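The first spacer is in the dish, near its centre (672,215). Three remain at (122–205,206). The next should go at about 30°. Tipping on to 27.5°.

Call:
drive_tool(increments=[[[0,0.25,0],[-0.28,0,-0.55],0],[[0,0.5,0],[-0.56,0,-1.11],0],[[0,0.5,0],[-0.56,0,-1.11],0],[[0,0.5,0],[-0.56,0,-1.11],0],[[0,0.5,0],[-0.56,0,-1.11],0],[[0,0.5,0],[-0.56,0,-1.11],0],[[0,0.5,0],[-0.56,0,-1.11],0],[[0,0.5,0],[-0.56,0,-1.11],0],[[0,0.5,0],[-0.56,0,-1.11],0],[[0,0.5,0],[-0.56,0,-1.11],0],[[0,0.25,0],[-0.28,0,-0.55],0],[[0,0.25,0],[-0.28,0,-0.55],0],[[0,0.25,0],[-0.28,0,-0.55],0],[[0,0.25,0],[-0.28,0,-0.55],0],[[0,0.25,0],[-0.28,0,-0.55],0],[[0,0,0],[0,0,0],0],[[0,0,0],[0,0,0],0],[[0,0,0],[0,0,0],0]])

```text
time_s: 22.92
ee_pos: [0.5756, -0.1409, 0.1666]
eef_rot: [-3.142, -0.48, -0.037]
force: [0.5, -0.3, -4.9]
grip_width: 0.0175
```

```bash
python3 look.py 13
```

```text
22.925 [ 0.5756 -0.1409  0.1666] [-180.    -27.5    -2.11] [ 0.51 -0.26 -4.91] [ 0.01   0.601 -0.016] 0.0175
lip [ 0.4926 -0.1378  0.0511] tip 27.49958998245895
```

View pics/c13.png

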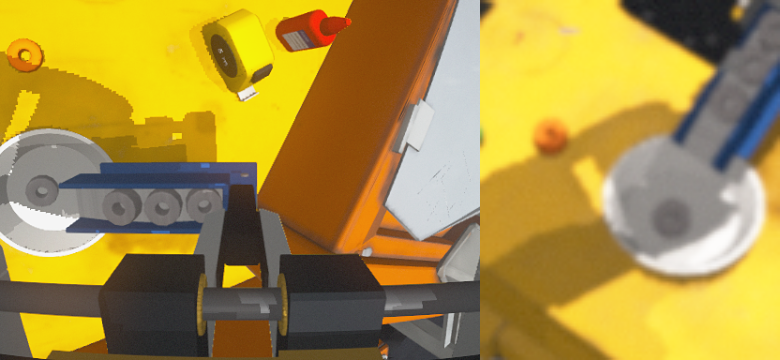

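Three aboard at 27.5°. Next 1.5°.

Call:
drive_tool(increments=[[[0,0.25,0],[-0.28,0,-0.55],0],[[0,0.25,0],[-0.28,0,-0.55],0],[[0,0.25,0],[-0.28,0,-0.55],0],[[0,0.25,0],[-0.28,0,-0.55],0],[[0,0.25,0],[-0.28,0,-0.55],0],[[0,0.25,0],[-0.28,0,-0.55],0],[[0,0,0],[0,0,0],0],[[0,0,0],[0,0,0],0],[[0,0,0],[0,0,0],0],[[0,0,0],[0,0,0],0]])

```text
time_s: 24.28
ee_pos: [0.5726, -0.1408, 0.1686]
eef_rot: [-3.142, -0.506, -0.037]
force: [0.8, -0.3, -3.8]
grip_width: 0.0176
```

```bash
python3 look.py 14
```

```text
24.275 [ 0.5726 -0.1408  0.1686] [-180.    -29.     -2.11] [ 0.76 -0.32 -3.83] [-0.048  0.582  0.052] 0.0176
lip [ 0.4926 -0.1378  0.0511] tip 28.996280729235075
```

View pics/c14.png

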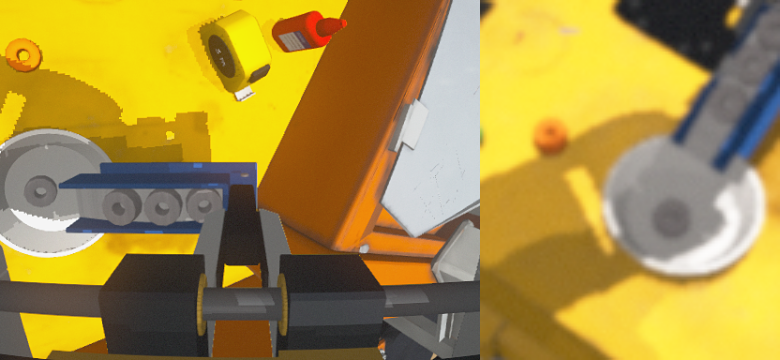

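Three aboard at 29°. Next 1°.

Call:
drive_tool(increments=[[[0,0.25,0],[-0.28,0,-0.55],0],[[0,0.25,0],[-0.28,0,-0.55],0],[[0,0.25,0],[-0.28,0,-0.55],0],[[0,0.25,0],[-0.28,0,-0.55],0],[[0,0,0],[0,0,0],0],[[0,0,0],[0,0,0],0],[[0,0,0],[0,0,0],0],[[0,0,0],[0,0,0],0]])

```text
time_s: 25.38
ee_pos: [0.5705, -0.1407, 0.17]
eef_rot: [3.142, -0.524, -0.037]
force: [-1.0, 0.2, -5.0]
grip_width: 0.0177
```

```bash
python3 look.py 15
```

```text
25.375 [ 0.5705 -0.1407  0.17  ] [180.   -30.    -2.11] [-0.99  0.22 -5.05] [-0.01   0.639 -0.012] 0.0177
lip [ 0.4926 -0.1378  0.0511] tip 30.001760800171738
```

View pics/c15.png

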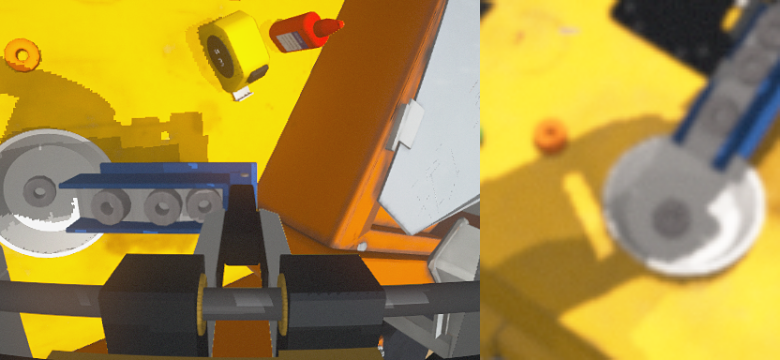

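The second spacer is sliding (now at (110,206), previously (122,206)). Holding still.

Call:
drive_tool(increments=[[[0,0,0],[0,0,0],0],[[0,0,0],[0,0,0],0],[[0,0,0],[0,0,0],0],[[0,0,0],[0,0,0],0],[[0,0,0],[0,0,0],0]])

```text
time_s: 26.1
ee_pos: [0.5705, -0.1407, 0.1701]
eef_rot: [-3.142, -0.524, -0.037]
force: [0.2, -0.4, -3.6]
grip_width: 0.0177
```

```bash
python3 look.py 16
```

```text
26.1 [ 0.5705 -0.1407  0.1701] [-180.    -30.     -2.12] [ 0.18 -0.35 -3.62] [0.005 0.64  0.01 ] 0.0177
lip [ 0.4926 -0.1378  0.0511] tip 30.001104394517675
```

View pics/c16.png

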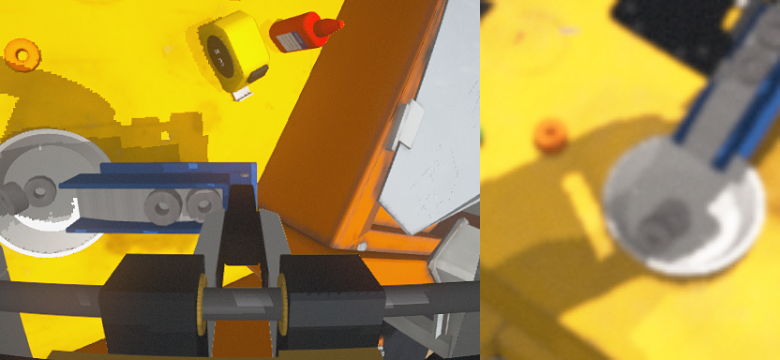

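Two spacers are in the dish at (660,228) and two at (163,206) and (204,203) in the channel. Raising the scoop off the dish, then levelling it about the lip.

Call:
drive_tool(increments=[[[0,0,0],[1,0,-1.7],0],[[0,0,0],[2.5,0,-4.3],0],[[0,0,0],[4.5,0,-7.8],0],[[0,0,0],[5.5,0,-9.5],0],[[0,0,0],[5.5,0,-9.5],0],[[0,0,0],[4.5,0,-7.8],0],[[0,0,0],[2.5,0,-4.3],0],[[0,0,0],[1.5,0,-2.6],0],[[0,-1,0],[1.12,0,2.22],0],[[0,-2.5,0],[2.79,0,5.54],0],[[0,-2.5,0],[2.79,0,5.54],0],[[0,-2.5,0],[2.79,0,5.54],0],[[0,-2.5,0],[2.79,0,5.54],0],[[0,-2.5,0],[2.79,0,5.54],0],[[0,-2.5,0],[2.79,0,5.54],0],[[0,-2.5,0],[2.79,0,5.54],0],[[0,-2.5,0],[2.79,0,5.54],0],[[0,-2.5,0],[2.79,0,5.54],0],[[0,-2.5,0],[2.79,0,5.54],0],[[0,-2,0],[2.24,0,4.44],0]])

```text
time_s: 28.7
ee_pos: [0.6186, -0.1425, 0.1745]
eef_rot: [3.141, -0.033, -0.037]
force: [-0.7, 0.1, -4.7]
grip_width: 0.0177
```

Call:
drive_tool(increments=[[[0,-1.5,0],[1.68,0,3.33],0],[[0,-0.5,0],[0.56,0,1.11],0],[[0,0,0],[0,0,0],0],[[0,0,0],[0,0,0],0]])

```text
time_s: 29.2
ee_pos: [0.6206, -0.1426, 0.1712]
eef_rot: [3.141, -0.001, -0.037]
force: [-0.9, -0.3, -4.3]
grip_width: 0.0172
```

```bash
python3 look.py 17
```

```text
29.2 [ 0.6206 -0.1426  0.1712] [ 1.7999e+02 -3.0000e-02 -2.1200e+00] [-0.92 -0.27 -4.27] [-0.036 -0.105 -0.002] 0.0172
lip [ 0.4937 -0.1379  0.1072] tip 0.03400652425168005
```

View pics/c17.png

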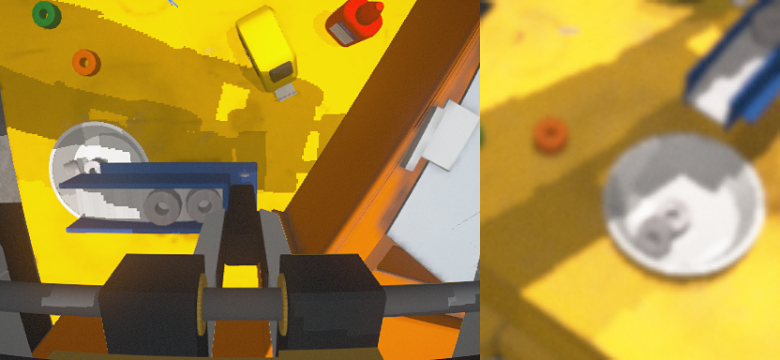

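Two are in the dish (inside the rim), two in the level scoop. Returning over the mat.

Call:
drive_tool(increments=[[[0,0,0],[-3,-6.4,0],0],[[0,0,0],[-6.1,-12.7,0],0],[[0,0,0],[-9.1,-19.1,0],0],[[0,0,0],[-12.1,-25.4,0],0],[[0,0,0],[-12.1,-25.4,0],0],[[0,0,0],[-12.1,-25.4,0],0],[[0,0,0],[-12.1,-25.4,0],0],[[0,0,0],[-12.1,-25.4,0],0],[[0,0,0],[-12.1,-25.4,0],0],[[0,0,0],[-12.1,-25.4,0],0],[[0,0,0],[-9.1,-19.1,0],0],[[0,0,0],[-6.1,-12.7,0],0],[[0,0,0],[-6.1,-12.7,0],0],[[0,0,0],[-3,-6.4,0],0],[[0,0,0],[0,0,0],0],[[0,0,0],[0,0,0],0]])

```text
time_s: 31.3
ee_pos: [0.5036, 0.1285, 0.171]
eef_rot: [3.142, -0.0, -0.037]
force: [0.5, 0.6, -4.1]
grip_width: 0.0178
```

```bash
python3 - <<'E'
from h import *
o=ctrl.get_obs();print(o['time_s'],o['ee_pos'].round(4),np.degrees(o['eef_rot']).round(2),o['force'].round(2),o['grip_width'])
a=snap("wrist","wrist18"); b=snap("side","side18")
cv2.imwrite('pics/c18.png',np.hstack([a[100:340,40:340],cv2.resize(b[150:310,220:380],(360,240))])[:,:,::-1])
E
```

```text
31.3 [0.5036 0.1285 0.171 ] [179.99  -0.    -2.13] [ 0.48  0.62 -4.09] 0.017812114093204514
```

View pics/c18.png

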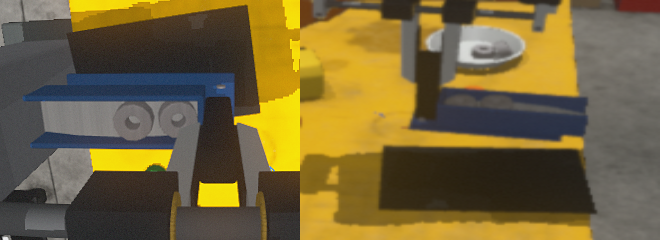

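The view matches the one after the lift. Lowering by 91.5 mm, slowly at the end.

Call:
drive_tool(increments=[[[0,0,0],[0,0,3],0],[[0,0,0],[0,0,7],0],[[0,0,0],[0,0,12],0],[[0,0,0],[0,0,14],0],[[0,0,0],[0,0,14],0],[[0,0,0],[0,0,12],0],[[0,0,0],[0,0,10],0],[[0,0,0],[0,0,7],0],[[0,0,0],[0,0,4],0],[[0,0,0],[0,0,3],0],[[0,0,0],[0,0,2],0],[[0,0,0],[0,0,1],0],[[0,0,0],[0,0,1],0],[[0,0,0],[0,0,0.5],0],[[0,0,0],[0,0,0.5],0],[[0,0,0],[0,0,0],0],[[0,0,0],[0,0,0],0]])

```text
time_s: 33.52
ee_pos: [0.5034, 0.1289, 0.08]
eef_rot: [-3.142, -0.0, -0.037]
force: [0.8, 0.2, -3.7]
grip_width: 0.0174
```

```bash
python3 - <<'E'
from h import *
o=ctrl.get_obs();print(o['time_s'],o['ee_pos'].round(4),np.degrees(o['eef_rot']).round(2),o['force'].round(2),o['moment'].round(2),o['grip_width'])
b=snap("side","side19")
cv2.imwrite('pics/c19.png',cv2.resize(b[200:300,230:360],None,fx=5,fy=5)[:,:,::-1])
E
```

```text
33.525 [0.5034 0.1289 0.08  ] [-180.     -0.     -2.11] [ 0.79  0.2  -3.71] [-0.13 -0.08  0.01] 0.01741684567188592
```

View pics/c19.png

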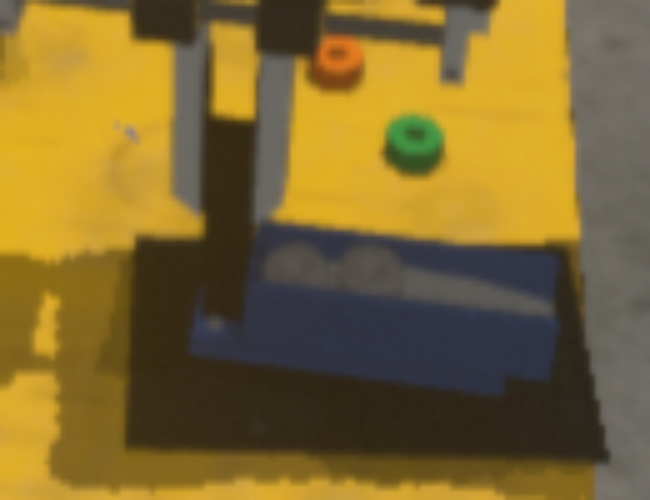

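The wrist still carries about 3.7–4 N, so it's a fraction of a millimetre above the mat. Easing down.

Call:
drive_tool(increments=[[[0,0,0],[0,0,0.3],0],[[0,0,0],[0,0,0.3],0],[[0,0,0],[0,0,0],0],[[0,0,0],[0,0,0],0]])

```text
time_s: 34.08
ee_pos: [0.5034, 0.1289, 0.0795]
eef_rot: [3.142, -0.0, -0.037]
force: [-1.5, 0.1, -0.7]
grip_width: 0.0178
```

Contact is made (load down to 0.7 N). A touch more, then release gently. The jaws open along x, so both pads clear evenly.

Call:
drive_tool(increments=[[[0,0,0],[0,0,0.2],0],[[0,0,0],[0,0,0],0],[[0,0,0],[0,0,0],0.25],[[0,0,0],[0,0,0],0.35],[[0,0,0],[0,0,0],0.5],[[0,0,0],[0,0,0],0.6],[[0,0,0],[0,0,0],0.6]], squeeze=10)

```text
time_s: 34.95
ee_pos: [0.5034, 0.1288, 0.0792]
eef_rot: [3.142, 0.0, -0.037]
force: [0.7, 0.6, -0.4]
grip_width: 0.0561
```

```bash
python3 - <<'E'
from h import *
o=ctrl.get_obs();print(o['time_s'],o['ee_pos'].round(4),o['force'].round(2),o['grip_width'])
b=snap("wrist","wrist20")
E
```

```text
34.95 [0.5034 0.1288 0.0792] [ 0.67  0.55 -0.35] 0.05606024276089617
```

View pics/wrist20.png

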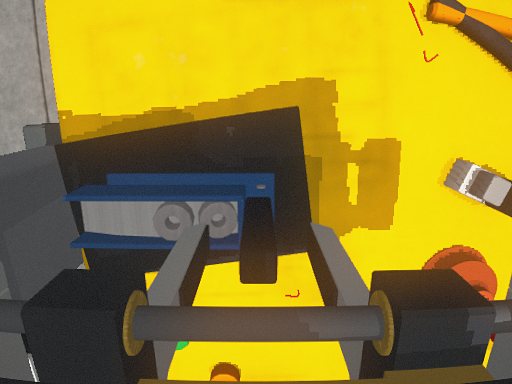

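The jaws are clear on both sides of the post (240–275,240) and the scoop is standing with two spacers. Retreating upward.

Call:
drive_tool(increments=[[[0,0,0],[0,0,-5],0.6],[[0,0,0],[0,0,-15],0.6],[[0,0,0],[0,0,-25],0.6],[[0,0,0],[0,0,-30],0.6],[[0,0,0],[0,0,-30],0.6],[[0,0,0],[0,0,-25],0.6],[[0,0,0],[0,0,-15],0.6],[[0,0,0],[0,0,-5],0.6],[[0,0,0],[0,0,0],0.6],[[0,0,0],[0,0,0],0.6]])

```text
time_s: 36.25
ee_pos: [0.5031, 0.1288, 0.2284]
eef_rot: [3.141, 0.001, -0.037]
force: [-0.0, 0.2, 0.4]
grip_width: 0.0562
```

```bash
python3 - <<'E'
from h import *
o=ctrl.get_obs();print(o['time_s'],o['ee_pos'].round(4),o['force'].round(2))
a=snap("scene","scene21");b=snap("side","side21")
cv2.imwrite('pics/c21.png',np.hstack([cv2.resize(a[140:280,120:320],(400,280)),cv2.resize(b[150:300,190:360],(317,280))])[:,:,::-1])
E
```

```text
36.25 [0.5031 0.1288 0.2284] [-0.03  0.19  0.4 ]
```

View pics/c21.png

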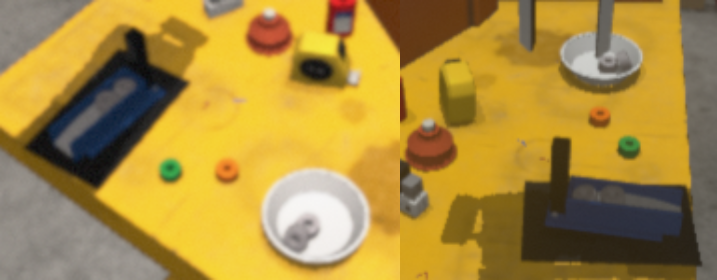

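The scoop is upright on its mat with two spacers. The dish holds the other two, one perhaps resting on the other's edge but inside the rim. I'll check the dish hasn't moved, then hand in.

```bash
python3 - <<'E'
from h import *
for f in("scene0","scene21"):
    im=cv2.imread(f'pics/{f}.png');hsv=cv2.cvtColor(im,cv2.COLOR_BGR2HSV)
    m=cv2.inRange(hsv,(0,0,110),(180,70,255))
    for k in cv2.findContours(m,cv2.RETR_EXTERNAL,cv2.CHAIN_APPROX_NONE)[0]:
        x,y,w,h=cv2.boundingRect(k)
        if w>35 and h>20 and 240<x<320 and 210<y<290: print(f,x,y,w,h)
print(ctrl.hand_in())
E
```

```text
scene0 251 225 54 47
scene21 251 225 54 47
the job is handed in; nothing more can be done
None
```

I poured exactly two spacers into the steel dish and stood the scoop, with the other two still in its channel, back on its mat. I handed the job in at about 36 s of the 70 s allowed.

- **Pouring:** I gripped the black post and tipped the scoop slowly about its lip over the dish. The first spacer slid out at about 21.5° and the second at about 30°. I then raised and levelled the scoop and carried it back to where it came from.
- **Last checks:** The final pictures show the scoop upright on its mat with two spacers in the channel, and two spacers inside the dish rim. The dish outline is pixel-identical to the start, the gripper is open about 0.13 m above the scoop, and the bystanders look untouched.
- **Uncertain points:** The wrist force was too noisy to show the 0.5 N drop as each spacer left, so I counted them by camera. The second spacer may be resting partly on the first. I did not move it.

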